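# Put the stew pot's plate on to simmer with its recessed safety knob

## Robot

A 7-joint arm with a two-finger parallel gripper is mounted at the origin on the work surface. World frame = base frame: x ahead of the robot, y to its left, z up, the work surface at z = 0. Lengths are in m, angles in rad, forces in N, time in s.
With the tool pointing down it reaches from about 0.4 to 0.85 m from the base axis. Payload 4.5 kg.
Tool frame: the origin (TCP) lies at the very end of the fingers, on their centre line; the grasp point (between the pads) lies 19 mm behind it (robot.pinch_z is the distance from the TCP to the grasp point, in m); z points along the fingers, y is the direction in which the jaws open and shut (so a half turn about z gives the same grasp; the last joint's range is limited). The gripper opens to 85 mm and grips with 20 to 120 N. Pads are 22 mm wide; open, the fingers measure 114 mm over their backs; the gripper's body (76 mm by 85 mm) begins 54 mm behind the grasp point. The pads swing forward as they close: fully open they stand 13 mm farther back than shut.
Start: joints at [-1.284, 0.689, -0.195, 1.565, 0.157, 0.902, -0.215], TCP at [0.156, 0.605, 0.231] pointing down, gripper open.
Joint ranges: [-3.01, 3.01], [-0.46, 2.08], [-1.47, 1.51], [0.13, 2.56], [-1, 4.14], [0.04, 2.09], [-2.66, 2.66]. Speed limits (rad/s): [2.57, 2.57, 3.14, 3.14, 3.14, 3.14, 3.14].

## Interface

Orientations are given as a rotation vector (axis times angle).
In Python, from station import robot, imaging, job_done, spot_in, silhouettes gives the robot as it stands. The module is installed in compiled form; this text tells all that it offers.
- The arm moves only by the shell command python3 -m inch 'ROWS' [OPENING]. ROWS is a JSON object of lists of equal length, an entry for each row: "xyz": the shift along the tool's x, y, z in mm, a list of three; "delta_rot": the turn, a rotation vector about the tool's x, y, z in degrees, a list of three. A call has 1 to 20 rows; each row is the pose to reach, as a shift and turn from the pose commanded when the call began, along the tool's axes at that moment; what a row does not reach only later rows make up. A row lasts 1/10 s, in which the tool goes at most 50 mm and 8.59 degrees, less where a joint would pass 70% of its speed; a pose out of reach is approached as far as the arm can. A call with a gripper value outside its range is refused whole. OPENING is the opening in per cent of the stroke, from 0 (shut) to 100 (fully open), set as the call begins (- or left out, the last holds). The fingers move at their own pace and stop on an object; the grip force is fixed at half the most. Time passes only in rows, so rows that repeat a pose let the fingers close. It gives the time, the measured TCP pose, the force and the opening at its end, in the units of the state.
- robot.state(): the state, without advancing time (a new reading comes with each control period).
- imaging.get_image(name): name is "side" or "top"; returns the picture (420x560x3 uint8, red, green, blue); there is no depth.
- imaging.camera_params(name): a dict with "fx", "fy", "cx", "cy" (pixels), "world_to_cam" (4x4, takes a point from world to camera coordinates). Camera axes: x right, y down, z forward; pixel columns grow to the right and rows downward; lengths in m; the calibration is good to about 2 mm. A picture is of the moment at which its call begins. camera_params takes no time and is no camera call.
- job_done(): hands the job in, once; it reports no verdict.
Trained networks look in the newest picture that a camera, given by its name, has taken for a name from the list of things; names that differ only in an ending like _2 or _b are one class to them, and where a whole thing is asked for, a point or a joint stands for the part that bears it (a point fixed in the world has none). Each returns a list of dicts, best first, with "p" (0 to 1); they miss things now and then, are a little off and sometimes report something else, mostly with a low value. They report only what shows in the picture. A call takes as long as a camera call.
- spot_in(label, camera): "location" ([column, row] in pixels, amid what is visible of it).
- silhouettes(label, camera): "mask" (420x560 bool, what is visible of it) and "location" ([column, row] in pixels, amid what is visible of it).
The state is a dict: "t": time; "q": joint angles; "joint_vel": joint speeds; "joint_torque": joint torques, N m; "ee_pos": TCP position; "tcp_rot": TCP orientation; "contact_force": force on the tool from outside, world axes, zero at the start; "ft_torque": the same for the moment, N m; "finger_gap": finger opening in m.
Only numpy, scipy, OpenCV 4.12 (cv2) and the standard library are available. Lean on these libraries where they do the work, as an engineer would, in place of code of your own. Each camera call takes 0.05 s, during which the arm holds its last target.

## Task

Put the stew pot on to simmer: turn the recessed knob of the hot plate that the lidded pot stands on clockwise from off until its pointer stands at the long mark of its dial, and let go. It is a safety knob: while it is off it is locked, and it must be held pressed in to start turning. Leave the skillet's plate off, and do not disturb the cookware and utensils.

Things in the scene. Friction and masses are not known exactly. Their poses are not given: they have to be found in the camera images.
- hob: White double electric hot plate, fixed, 480 mm wide (y), 320 mm deep (x), deck 107 mm high. Origin: centre of its underside; x points away from its front, y to its left, z up. Two plates of 160 mm diameter, tops at z 119, centred at x +60, y +120 (left) and y -120 mm (right). Its front panel, 116 mm long, slopes at 30 degrees down towards the robot; outward normal (-0.5, 0, 0.866).
- left_well (a point): Centre of the floor of the round well around the left plate's knob, in the sloping panel (axes as the hob's). Well: 92 mm in diameter, its axis along the panel's normal, 30 mm deep plus a raised lip ring 6 mm high, 104 mm in outer diameter (36 mm in all). Free space around the knob is 27 mm: the fingers must be only partly open to enter.
- right_well (a point): The same for the right plate's knob, 240 mm to the right.
- left_mark (a point): The long mark of the left dial: a black radial line on the well's floor (24 by 3.5 mm, this point at its middle, 34 mm from the knob's axis) with a bar on the lip; the only long one. It is 150 degrees clockwise, facing the panel, from the round dot on the lip's uphill side, which is off. Short ticks stand every 30 degrees.
- right_mark (a point): The same for the right dial.
- left_knob_top (a point): Centre of the top face of the left knob, which works the left plate; turns and sinks with it. z points out of the well along the knob's axis (the panel's normal), x along the pointer; at off x points uphill. A black fluted round knob, 38 mm in diameter, its top 36 mm above the well's floor at off (level with the lip), with a white pointer line on its top and side.
- right_knob_top (a point): The same for the right knob, which works the right plate.
- left_knob (a joint): Turn of the left knob in rad: 0 is off, positive clockwise seen facing the panel, end stop at 4.71. The long mark is at 2.618. It keeps its place when let go (friction about 0.05 N m). At off a key locks it (it gives 0.1 rad, up to 0.3 if forced) until it is pressed in by 5 mm or more; away from off the lock no longer matters and it turns without pressing.
- right_knob (a joint): The same for the right knob.
- left_press (a joint): How far the left knob is pressed in along its axis, in m: 0 at off and released, stop at 0.007. A spring pushes it out with 5 N at 0 and about 9 N at the stop. Once turned away from off the knob stays about 0.005 m in when let go.
- right_press (a joint): The same for the right knob.
- pot: Lidded steel stew pot, 170 mm in diameter, 122 mm high with its black lid knob, two small side loops. Stands on one of the two plates (left in some starts, right in others). Origin: centre of its underside.
- skillet: Dark shallow open skillet, 188 mm across the rim, 42 mm deep, with a black handle 150 mm long pointing away from the robot. Stands on the other plate. Origin: centre of its underside.
- dish: White ceramic dish, 130 mm in diameter, 32 mm high, on the shelf to the left of the hob; leave it. Origin: centre of its underside.
- ladle: Steel ladle lying on the shelf to the right of the hob, 310 mm long, bowl 80 mm in diameter; leave it. Origin: under the bowl's centre; handle along its +x.
- stirrer: Flat bamboo stirrer, 280 mm long, 7 mm thick, lying on the shelf to the left of the dish; leave it. Origin: on its underside near the middle, blade to its +x.

How it is judged:
On the way:
1. the knob of the pot's plate has been freed from off and turned on (((y of pot in the frame of hob above 0 m and value of joint left_knob above 0.5 rad) or (y of pot in the frame of hob below 0 m and value of joint right_knob above 0.5 rad))), for 0.1 s.
At the end, for the whole second after the job is handed in: The knob of the plate under the pot points at the long mark (2.618 rad, within 0.15 rad, about 9 degrees either way), the other knob is off (under 0.15 rad), and pot, skillet, dish, ladle and stirrer are where they were (within 20 mm) (((y of pot in the frame of hob above 0 m and value of joint left_knob between 2.468 and 2.768 rad and value of joint right_knob below 0.15 rad) or (y of pot in the frame of hob below 0 m and value of joint right_knob between 2.468 and 2.768 rad and value of joint left_knob below 0.15 rad)) and distance of each of pot, skillet, dish, ladle, stirrer from where it was at the start of the episode below 0.02 m); the robot touches nothing.
It fails at once if the pot or the skillet is moved by more than 20 mm (distance of any of pot, skillet from where it was at the start of the episode above 0.02 m).
It fails at once if the dish, ladle or stirrer is moved by more than 20 mm (distance of any of dish, ladle, stirrer from where it was at the start of the episode above 0.02 m).
It fails at once if the knob of the skillet's plate is turned on ((y of pot in the frame of hob above 0 m and value of joint right_knob above 0.4 rad) or (y of pot in the frame of hob below 0 m and value of joint left_knob above 0.4 rad)).
It also fails if it takes over 48 s, if anything falls off the work surface, if the arm or the gripper's body presses on something with over 40 N, if the wrist force passes 120 N, or if a joint passes its speed limit or range.

## Working session

There is one attempt and no reset: what is moved stays moved. The work goes in short steps, Python scripts to look and compute and a shell command to move; the robot and the scene stay as the last step left them, time stands still between calls to the robot, and variables do not carry over. Pictures are saved under pics/ and viewed, and the job is handed in when it is done.

```bash
mkdir -p pics; ls; python3 - <<'E'
from station import robot, imaging, spot_in, silhouettes
import cv2, numpy as np
np.set_printoptions(precision=4,suppress=True)
for c in ("side","top"):
    im=imaging.get_image(c); cv2.imwrite(f"pics/{c}0.png",im[:,:,::-1])
    p=imaging.camera_params(c); print(c,p["fx"],p["fy"],p["cx"],p["cy"]); print(p["world_to_cam"])
    for l in ("pot","skillet","hob","left_knob_top","left_well","right_mark"):
        print(l,[(np.round(d["location"],1).tolist(),round(d["p"],2)) for d in spot_in(l,c)][:4])
s=robot.state(); print(s)
E
```

```text
pics
side 390.6508353107929 390.6508353107929 277.44405506438176 207.9615519112622
[[-0.9831 -0.1828  0.0071  0.5879]
 [-0.1195  0.6127 -0.7812  0.1013]
 [ 0.1385 -0.7689 -0.6242  1.2028]
 [ 0.      0.      0.      1.    ]]
pot [([234.0, 182.0], 0.98), ([287.6, 218.2], 0.26)]
skillet [([256.6, 144.8], 0.76), ([273.2, 214.8], 0.49)]
hob [([275.3, 215.6], 0.61)]
left_knob_top [([288.6, 217.4], 0.59)]
left_well [([273.0, 215.8], 0.65)]
right_mark [([273.1, 216.7], 0.89)]
top 542.8387344182747 542.8387344182747 282.3298679689588 204.82376502271924
[[-0.0244 -0.9994 -0.0249  0.0814]
 [-0.9984  0.0256 -0.05    0.5789]
 [ 0.0506  0.0236 -0.9984  1.3882]
 [ 0.      0.      0.      1.    ]]
pot [([280.9, 141.4], 0.73), ([376.0, 220.7], 0.44)]
skillet [([280.2, 213.8], 0.68), ([387.1, 147.0], 0.61)]
hob [([328.5, 198.2], 0.95)]
left_knob_top [([281.4, 217.1], 0.7)]
left_well [([329.0, 199.3], 0.89)]
right_mark [([329.6, 199.2], 0.71)]
{'t': 0.7, 'q': array([-1.2842,  0.6891, -0.1946,  1.5653,  0.1573,  0.9025, -0.2151]), 'joint_vel': array([ 0.0013,  0.0015, -0.0012,  0.0005,  0.0026,  0.0007,  0.0002]), 'joint_torque': array([  0.001 , -53.9411,  -1.2667, -15.8852,   0.0099,   0.0015,
         0.    ]), 'ee_pos': array([0.1563, 0.6052, 0.2313]), 'tcp_rot': array([-0.396 , -3.1165, -0.0001]), 'contact_force': array([ 0.1405, -0.1975, -0.6267]), 'ft_torque': array([-0.0211,  0.0211, -0.0314]), 'finger_gap': 0.0851860430985962}
```

View pics/side0.png

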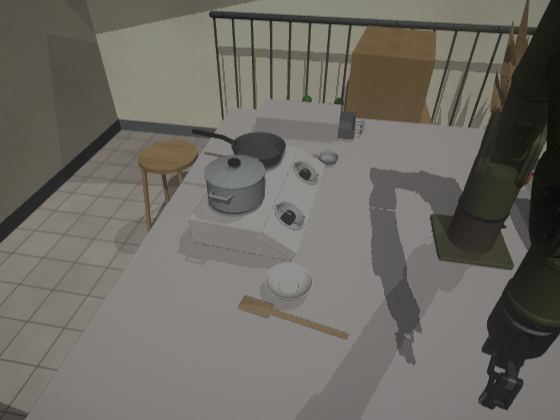

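View pics/top0.png

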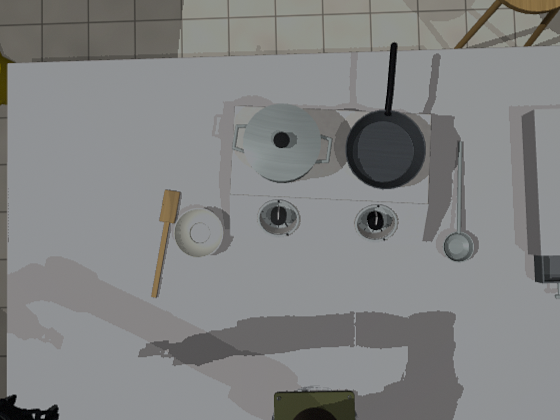

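```bash
python3 - <<'E'
import cv2
t=cv2.imread("pics/top0.png");s=cv2.imread("pics/side0.png")
cv2.imwrite("pics/tz.png",cv2.convertScaleAbs(cv2.resize(t[95:255,220:445],None,fx=3.5,fy=3.5,interpolation=2),alpha=1.6))
cv2.imwrite("pics/sz.png",cv2.convertScaleAbs(cv2.resize(s[130:260,185:345],None,fx=4.5,fy=4.5,interpolation=2),alpha=1.6))
E
```

```text
(no output)
```

View pics/tz.png

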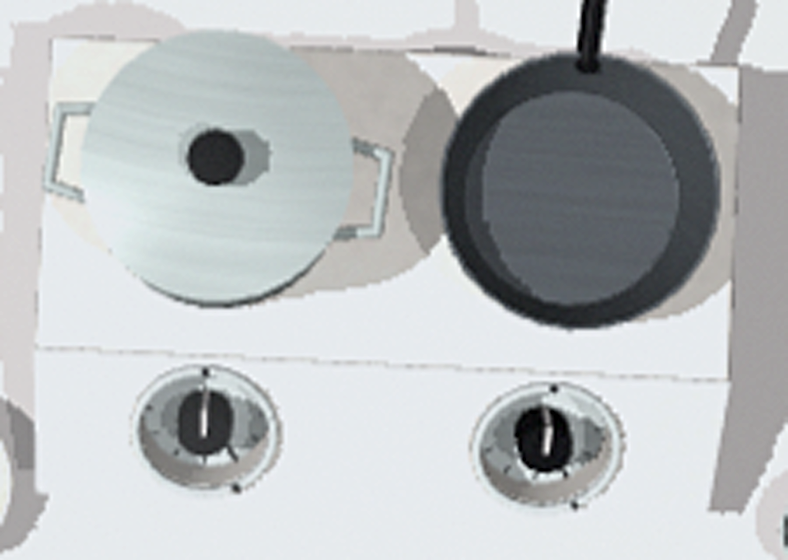

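View pics/sz.png

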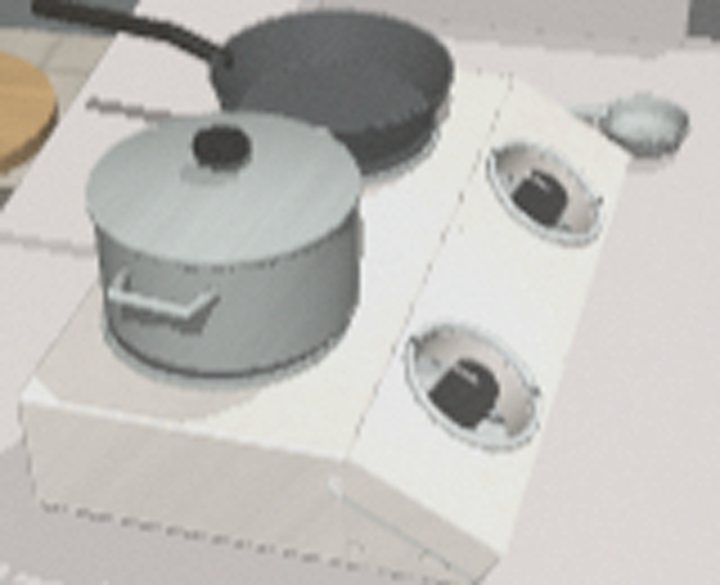

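```bash
cat > fit.py <<'E'
from station import imaging
import numpy as np
from scipy.optimize import least_squares
np.set_printoptions(precision=4,suppress=True)
P={c:imaging.camera_params(c) for c in("side","top")}
def proj(c,X):
    p=P[c]; v=p["world_to_cam"]@np.append(X,1); return np.array([p["fx"]*v[0]/v[2]+p["cx"],p["fy"]*v[1]/v[2]+p["cy"]])
def H(x,y,yaw):
    c,s=np.cos(yaw),np.sin(yaw); T=np.eye(4); T[:3,:3]=[[c,-s,0],[s,c,0],[0,0,1]]; T[:2,3]=x,y; return T
E
python3 - <<'E'
from fit import *
t=lambda u,v:np.array([u/3.5+220-.36,v/3.5+95-.36]); s=lambda u,v:np.array([u/4.5+185-.39,v/4.5+130-.39])
n=np.array([-.5,0,.866]); d=np.array([-.866,0,-.5])
def pts(cx,dk):
    k=np.array([cx,0,.107])+d*dk+n*.006
    return dict(BL=[.16,.24,.107],BR=[.16,-.24,.107],CL=[cx,.24,.107],CR=[cx,-.24,.107],KL=k+[0,.12,0],KR=k+[0,-.12,0])
obs=[("top","BL",t(52,37)),("top","BR",t(740,66)),("top","CL",t(37,348)),("top","CR",t(730,380)),("top","KL",t(206,428)),("top","KR",t(547,445)),
("side","BL",s(25,395)),("side","CL",s(345,460)),("side","CR",s(510,75)),("side","KL",s(474,385)),("side","KR",s(546,191))]
def f(v):
    T=H(*v[:3]); q=pts(*v[3:])
    return np.concatenate([proj(c,(T@np.append(q[k],1))[:3])-o for c,k,o in obs])
r=least_squares(f,[.6,-.1,0,-.06,.058]);print(r.x)
for o,e in zip(obs,r.fun.reshape(-1,2)):print(o[0],o[1],e)
T=H(*r.x[:3]);q=pts(*r.x[3:])
for k in("KL","KR"):print(k,(T@np.append(q[k],1))[:3])
E
```

```text
[ 0.645  -0.0509 -0.0719 -0.0552  0.0572]
top BL [-0.5319  0.4244]
top BR [0.417  0.3114]
top CL [-0.8452 -0.6946]
top CR [ 0.2202 -0.7192]
top KL [-0.4578  0.6475]
top KR [0.0821 0.3859]
side BL [-1.0053  0.3626]
side CL [ 0.3203 -0.8979]
side CR [0.714  0.1351]
side KL [ 0.0512 -1.3169]
side KR [-0.0558 -0.8724]
KL [0.5462 0.0765 0.0836]
KR [ 0.5289 -0.1628  0.0836]
```

```bash
cat > plan.py <<'E'
from fit import *
from station import robot
from scipy.spatial.transform import Rotation as R
K=np.array([0.5460,0.0765,0.0836]); yaw=-0.0719
n=np.array([-.5*np.cos(yaw),-.5*np.sin(yaw),.866])
def align(Ra):
    z=Ra.apply([0,0,1]); ax=np.cross(z,-n); a=np.arctan2(np.linalg.norm(ax),z@-n)
    return (R.from_rotvec(ax/max(np.linalg.norm(ax),1e-9)*a))*Ra
def rel(pt,Rt):
    s=robot.state(); R0=R.from_rotvec(s["tcp_rot"])
    print("shift mm",(R0.inv().apply(pt-s["ee_pos"])*1000).round(1),"rot deg",np.degrees((R0.inv()*Rt).as_rotvec()).round(2))
def show():
    s=robot.state(); R0=R.from_rotvec(s["tcp_rot"]); d=s["ee_pos"]-K; h=d@n
    print("t",s["t"],"q",s["q"].round(3),"gap",s["finger_gap"],"F",s["contact_force"].round(1),"T",s["ft_torque"].round(2))
    print("R",R0.as_matrix().round(3).tolist(),"h above knob top mm",h*1000,"lateral(tool xy) mm",(R0.inv().apply(d)*1000).round(1)[:2])
E
python3 - <<'E'
from plan import *
show()
R0=R.from_rotvec(robot.state()["tcp_rot"])
for a in(0,-33,-66): 
    Rt=align(R.from_euler('z',a,degrees=True)*R0); rel(K+.13*n,Rt)
E
```

```text
t 0.7 q [-1.284  0.689 -0.195  1.565  0.157  0.903 -0.215] gap 0.0851860430985962 F [ 0.1 -0.2 -0.6] T [-0.02  0.02 -0.03]
R [[-0.968, 0.25, 0.0], [0.25, 0.968, 0.0], [0.0, 0.0, -1.0]] h above knob top mm 341.27338732955127 lateral(tool xy) mm [509.5 414.4]
shift mm [-445.6 -426.1   35.1] rot deg [ -5.39 -29.51  -0.  ]
shift mm [-445.6 -426.1   35.1] rot deg [-13.74 -27.13  32.23]
shift mm [-445.6 -426.1   35.1] rot deg [-21.76 -23.04  64.42]
```

```bash
python3 -m inch '{"xyz":[[-30,-28,2],[-60,-57,5],[-90,-85,7],[-119,-114,9],[-149,-142,12],[-179,-170,14],[-208,-199,16],[-238,-227,19],[-268,-256,21],[-297,-284,23],[-327,-312,26],[-357,-341,28],[-386,-369,30],[-416,-398,33],[-446,-426,35],[-446,-426,35],[-446,-426,35],[-446,-426,35]],"delta_rot":[[0,-2,0],[-1,-4,0],[-1,-6,0],[-1,-8,0],[-2,-10,0],[-2,-12,0],[-3,-14,0],[-3,-16,0],[-3,-18,0],[-4,-20,0],[-4,-22,0],[-4,-24,0],[-5,-26,0],[-5,-28,0],[-5.4,-29.5,0],[-5.4,-29.5,0],[-5.4,-29.5,0],[-5.4,-29.5,0]]}' 59; python3 -c "
from plan import *
show()"
```

```text
t: 2.5
ee_pos: [0.4817, 0.0814, 0.196]
tcp_rot: [0.327, 2.599, 0.043]
contact_force: [0.8, 1.0, -0.3]
finger_gap: 0.0507
t 2.5 q [-0.354  0.545 -0.108  2.497  2.441  0.47  -1.538] gap 0.05066344071837112 F [ 0.8  1.  -0.3] T [ 0.03  0.49 -0.03]
R [[-0.838, 0.223, 0.498], [0.239, 0.97, -0.032], [-0.491, 0.092, -0.866]] h above knob top mm 129.55709274096637 lateral(tool xy) mm [-0.1  0.8]
```

```bash
python3 -m inch '{"xyz":[[0,-1,30],[0,-1,60],[0,-1,95],[0,-1,95]],"delta_rot":[[0,0,5],[0,0,10],[0,0,10],[0,0,10]]}' ; python3 - <<'E'
from plan import *
import cv2
show()
im=[cv2.convertScaleAbs(imaging.get_image(c)[:,:,::-1],alpha=1.6) for c in("side","top")]
cv2.imwrite("pics/a.png",cv2.hconcat([cv2.resize(im[0][130:260,215:345],(390,390),interpolation=2),cv2.resize(im[1][150:280,220:350],(390,390),interpolation=2)]))
print(proj("side",K),proj("top",K))
E
```

```text
t: 2.9
ee_pos: [0.53, 0.0762, 0.1106]
tcp_rot: [0.56, 2.564, 0.098]
contact_force: [-0.9, -1.0, 0.1]
finger_gap: 0.0502
t 2.9 q [-0.22   0.789 -0.229  2.425  2.516  0.656 -1.731] gap 0.05016007997188813 F [-0.9 -1.   0.1] T [0.03 0.61 0.03]
R [[-0.785, 0.371, 0.496], [0.408, 0.912, -0.037], [-0.466, 0.173, -0.867]] h above knob top mm 31.390420742096975 lateral(tool xy) mm [-0.1 -1.5]
[290.0524 213.8511] [278.0538 217.6421]
```

View pics/a.png

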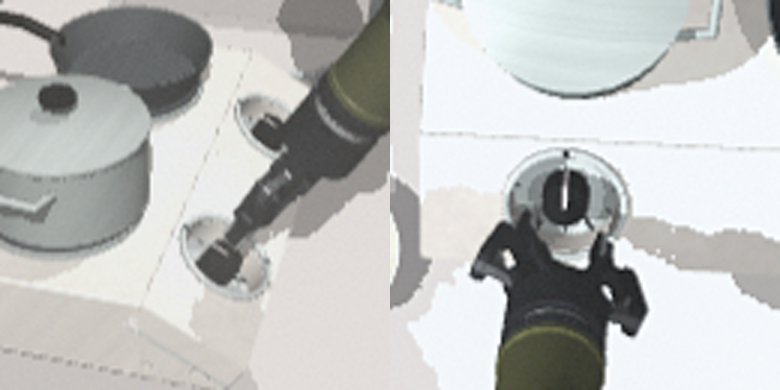

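```bash
python3 - <<'E'
from plan import *
import cv2
u=np.cross(n,[0,0,1]);u/=np.linalg.norm(u);v=np.cross(n,u)
out=[]
for c,(x,y) in(("side",(255,180)),("top",(245,185))):
    im=cv2.imread(f"pics/{c}0.png")[y:y+65,x:x+65]; f=6
    im=cv2.convertScaleAbs(cv2.resize(im,None,fx=f,fy=f,interpolation=cv2.INTER_NEAREST),alpha=1.6)
    for r,col,hh in((.019,(0,0,255),0),(.052,(255,0,0),0),(.046,(0,160,0),0),(.019,(0,160,255),-.036)):
        p=np.array([(proj(c,K+n*hh+r*(np.cos(a)*u+np.sin(a)*v))-[x,y]+.5)*f for a in np.linspace(0,6.283,60)])
        cv2.polylines(im,[p.round().astype(int).reshape(-1,1,2)],True,col,1)
    out.append(im)
cv2.imwrite("pics/ov.png",cv2.hconcat(out))
E
```

```text
(no output)
```

View pics/ov.png

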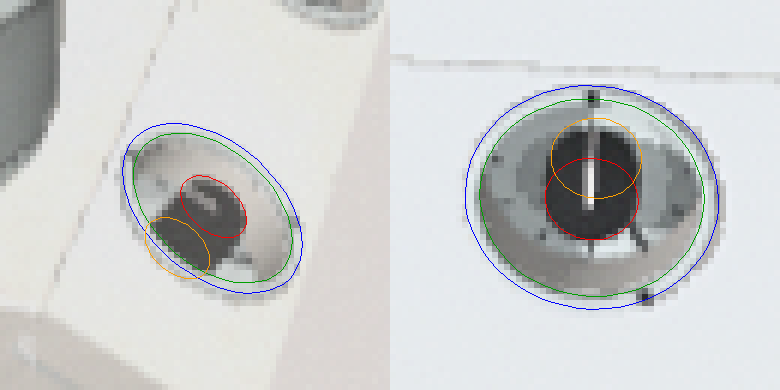

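```bash
python3 -m inch '{"xyz":[[0,0,0],[0,0,0],[0,0,0],[0,0,0]],"delta_rot":[[0,0,-8],[0,0,-16],[0,0,-24],[0,0,-24]]}' ; python3 -c "
from plan import *
show()"
```

```text
t: 3.4
ee_pos: [0.5283, 0.0776, 0.116]
tcp_rot: [0.008, 2.617, -0.047]
contact_force: [-0.3, -0.4, -0.4]
finger_gap: 0.0504
t 3.4 q [-0.301  0.775 -0.105  2.436  2.639  0.618 -1.442] gap 0.05043847349783751 F [-0.3 -0.4 -0.4] T [-0.    0.44 -0.04]
R [[-0.866, 0.014, 0.5], [-0.004, 0.999, -0.035], [-0.501, -0.032, -0.865]] h above knob top mm 36.91910514583161 lateral(tool xy) mm [-1.  -0.2]
```

```bash
python3 -m inch '{"xyz":[[0,0,0],[0,0,0],[0,0,0],[0,0,0],[0,0,0],[0,0,0],[0,0,0],[0,0,0],[0,0,0],[0,0,0],[0,0,0],[0,0,0],[0,0,0],[0,0,0],[0,0,0],[0,0,0],[0,0,0],[0,0,0],[0,0,0]],"delta_rot":[[0,0,-8],[0,0,-16],[0,0,-24],[0,0,-32],[0,0,-40],[0,0,-48],[0,0,-56],[0,0,-64],[0,0,-72],[0,0,-80],[0,0,-88],[0,0,-96],[0,0,-104],[0,0,-112],[0,0,-120],[0,0,-128],[0,0,-130],[0,0,-130],[0,0,-130]]}' ; python3 -c "
from plan import *
show()
rel(K-.023*n,align(R.from_rotvec(robot.state()['tcp_rot'])))"
```

```text
t: 5.3
ee_pos: [0.5287, 0.0771, 0.1144]
tcp_rot: [-2.589, 1.226, -0.716]
contact_force: [0.6, 0.5, 0.1]
finger_gap: 0.0505
t 5.3 q [-0.659  0.872  0.525  2.453  3.428  0.623  0.011] gap 0.050478236647211204 F [0.6 0.5 0.1] T [ 0.02  0.54 -0.01]
R [[0.542, -0.676, 0.499], [-0.767, -0.641, -0.035], [0.343, -0.364, -0.866]] h above knob top mm 35.31334350737112 lateral(tool xy) mm [0.7 0.1]
shift mm [-0.7 -0.1 58.3] rot deg [-0.05  0.03  0.  ]
```

```bash
python3 -m inch '{"xyz":[[-0.5,0,15],[-0.5,0,30],[-0.5,0,40],[-0.5,0,50],[-0.5,0,55],[-0.5,0,60],[-0.5,0,60]],"delta_rot":[[0,0,0],[0,0,0],[0,0,0],[0,0,0],[0,0,0],[0,0,0],[0,0,0]]}' ; python3 - <<'E'
from plan import *
import cv2
show()
im=[cv2.convertScaleAbs(imaging.get_image(c)[:,:,::-1],alpha=1.6) for c in("side","top")]
cv2.imwrite("pics/b.png",cv2.hconcat([cv2.resize(im[0][165:255,245:335],(390,390),interpolation=2),cv2.resize(im[1][170:260,235:325],(390,390),interpolation=2)]))
E
```

```text
t: 6.0
ee_pos: [0.5585, 0.075, 0.0615]
tcp_rot: [-2.593, 1.223, -0.716]
contact_force: [0.2, 0.3, 0.1]
finger_gap: 0.0504
t 6.0 q [-0.616  1.002  0.498  2.379  3.413  0.683  0.002] gap 0.05042530761304383 F [0.2 0.3 0.1] T [-0.04  0.49 -0.01]
R [[0.544, -0.675, 0.498], [-0.765, -0.643, -0.036], [0.345, -0.362, -0.866]] h above knob top mm -25.456866256569985 lateral(tool xy) mm [0.3 0.5]
```

View pics/b.png

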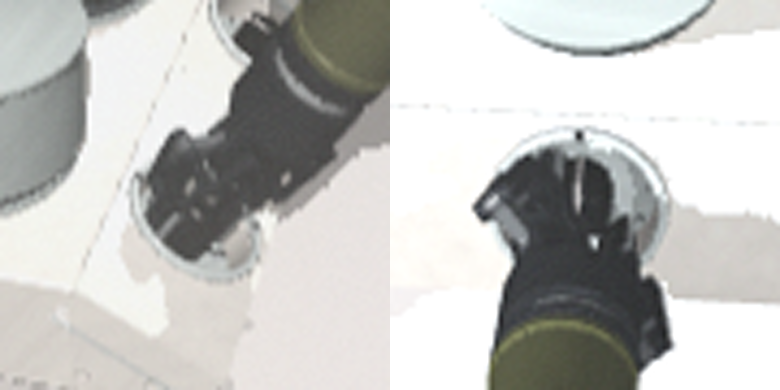

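```bash
python3 -m inch '{"xyz":[[0,0,0],[0,0,0],[0,0,0],[0,0,0],[0,0,0]],"delta_rot":[[0,0,0],[0,0,0],[0,0,0],[0,0,0],[0,0,0]]}' 20; python3 -c "
from plan import *
show()"
```

```text
t: 6.6
ee_pos: [0.5586, 0.0753, 0.0621]
tcp_rot: [-2.592, 1.222, -0.717]
contact_force: [-1.2, 1.2, 4.2]
finger_gap: 0.036
t 6.6 q [-0.617  1.001  0.498  2.38   3.413  0.684  0.002] gap 0.036022571273973646 F [-1.2  1.2  4.2] T [0.3  0.19 0.14]
R [[0.544, -0.674, 0.499], [-0.765, -0.643, -0.035], [0.345, -0.363, -0.866]] h above knob top mm -24.94889995430634 lateral(tool xy) mm [0.4 0. ]
```

Gripped (gap 36 mm on the fluted knob). Press in.

```bash
python3 -m inch '{"xyz":[[0,0,3],[0,0,6],[0,0,7],[0,0,7]],"delta_rot":[[0,0,0],[0,0,0],[0,0,0],[0,0,0]]}'; python3 -c "
from plan import *
show()"
```

```text
t: 7.0
ee_pos: [0.5618, 0.075, 0.0566]
tcp_rot: [-2.591, 1.222, -0.717]
contact_force: [-4.7, 3.6, 12.6]
finger_gap: 0.0367
t 7.0 q [-0.613  1.014  0.496  2.371  3.411  0.689  0.001] gap 0.0367002924988307 F [-4.7  3.6 12.6] T [0.4  0.02 0.26]
R [[0.544, -0.674, 0.5], [-0.765, -0.643, -0.035], [0.345, -0.363, -0.865]] h above knob top mm -31.330879599192645 lateral(tool xy) mm [0.4 0.1]
```

```bash
python3 -m inch '{"xyz":[[0,0,0.5],[0,0,0.5],[0,0,0.5],[0,0,0.5],[0,0,0.5],[0,0,0.5]],"delta_rot":[[0,0,4],[0,0,10],[0,0,18],[0,0,26],[0,0,30],[0,0,30]]}'; python3 -c "
from plan import *
show()
s=robot.state();print('axial T',s['ft_torque']@n,'axial F',s['contact_force']@n)"
```

```text
t: 7.6
ee_pos: [0.5609, 0.0746, 0.056]
tcp_rot: [-2.113, 1.793, -0.598]
contact_force: [-6.6, 1.9, 14.8]
finger_gap: 0.0362
t 7.6 q [-0.53   0.973  0.344  2.368  3.23   0.651 -0.32 ] gap 0.036218006397696983 F [-6.6  1.9 14.8] T [0.4  0.29 0.13]
R [[0.132, -0.857, 0.498], [-0.984, -0.172, -0.035], [0.116, -0.485, -0.867]] h above knob top mm -31.37671075188987 lateral(tool xy) mm [0.6 1. ]
axial T -0.07578868201105114 axial F 16.154631769223073
```

```bash
python3 -m inch '{"xyz":[[0,0,-1],[0,0,-1],[0,0,-1],[0,0,-1],[0,0,-1],[0,0,-1],[0,0,-1],[0,0,-1],[0,0,-1],[0,0,-1],[0,0,-1],[0,0,-1],[0,0,-1],[0,0,-1],[0,0,-1]],"delta_rot":[[0,0,8],[0,0,16],[0,0,24],[0,0,32],[0,0,40],[0,0,48],[0,0,56],[0,0,64],[0,0,72],[0,0,80],[0,0,88],[0,0,96],[0,0,100],[0,0,100],[0,0,100]]}'; python3 - <<'E'
from plan import *
show()
s=robot.state();print('axial T',s['ft_torque']@n,'axial F',s['contact_force']@n)
import cv2
im=[cv2.convertScaleAbs(imaging.get_image(c)[:,:,::-1],alpha=1.6) for c in("side","top")]
cv2.imwrite("pics/c.png",cv2.hconcat([cv2.resize(im[0][165:255,245:335],(390,390),interpolation=2),cv2.resize(im[1][170:260,235:325],(390,390),interpolation=2)]))
E
```

```text
t: 9.1
ee_pos: [0.5583, 0.077, 0.0551]
tcp_rot: [0.006, 2.626, -0.042]
contact_force: [-5.7, 3.0, 5.3]
finger_gap: 0.0365
t 9.1 q [-0.225  0.921 -0.173  2.354  2.638  0.69  -1.39 ] gap 0.03652753296949228 F [-5.7  3.   5.3] T [0.86 1.12 0.39]
R [[-0.87, 0.012, 0.493], [-0.004, 1.0, -0.031], [-0.493, -0.029, -0.87]] h above knob top mm -30.817680183580805 lateral(tool xy) mm [3.3 1.5]
axial T -0.05085288161519061 axial F 7.537397960835683
```

View pics/c.png

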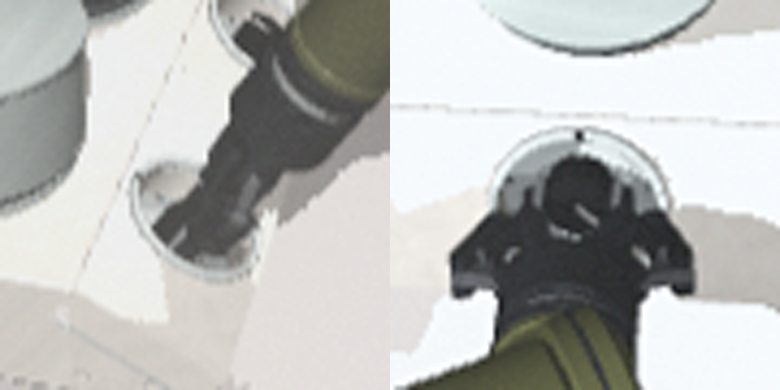

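```bash
python3 -m inch '{"xyz":[[0,0,0],[0,0,0],[0,0,0],[0,0,0],[0,0,0]],"delta_rot":[[0,0,7],[0,0,14],[0,0,20],[0,0,20],[0,0,20]]}'; python3 -c "
from plan import *
show()
s=robot.state();print('axial T',s['ft_torque']@n,'axial F',s['contact_force']@n)
Ra=R.from_matrix([[0.544,-0.674,0.5],[-0.765,-0.643,-0.035],[0.345,-0.363,-0.865]])
print(np.degrees((Ra.inv()*R.from_rotvec(s['tcp_rot'])).as_rotvec()))"
```

```text
t: 9.7
ee_pos: [0.5585, 0.0778, 0.0552]
tcp_rot: [0.461, 2.587, 0.081]
contact_force: [-5.9, 4.9, 5.0]
finger_gap: 0.0367
t 9.7 q [-0.159  0.927 -0.282  2.35   2.537  0.726 -1.62 ] gap 0.036674724266495096 F [-5.9  4.9  5. ] T [1.04 1.05 0.46]
R [[-0.814, 0.308, 0.493], [0.338, 0.941, -0.03], [-0.473, 0.143, -0.87]] h above knob top mm -30.795826097380964 lateral(tool xy) mm [3.7 1. ]
axial T -0.08086850446318912 axial F 7.47251615305161
[ -0.7585   0.0102 149.8105]
```

```bash
python3 -m inch '{"xyz":[[0,0,0],[0,0,0],[0,0,0],[0,0,0]],"delta_rot":[[0,0,0],[0,0,0],[0,0,0],[0,0,0]]}' 58; python3 -c "
from plan import *
show()"
python3 -m inch '{"xyz":[[0,0,-8],[0,0,-20],[0,0,-35],[0,0,-60],[0,0,-100],[0,0,-145],[0,0,-180],[0,0,-180],[0,0,-180]],"delta_rot":[[0,0,0],[0,0,0],[0,0,0],[0,0,0],[0,0,0],[0,0,0],[0,0,0],[0,0,0],[0,0,0]]}'; python3 - <<'E'
from plan import *
show()
import cv2
u=np.cross(n,[0,0,1]);u/=np.linalg.norm(u);v=np.cross(u,n)  # v?
up=np.array([0,0,1])-n*n[2]; up/=np.linalg.norm(up)
rt=np.cross(up,n) # to the right facing panel
print(rt)
out=[]
for c,(x,y) in(("side",(255,180)),("top",(245,185))):
    I=imaging.get_image(c)[:,:,::-1]; cv2.imwrite(f"pics/{c}1.png",I); f=6
    im=cv2.convertScaleAbs(cv2.resize(I[y:y+65,x:x+65],None,fx=f,fy=f,interpolation=cv2.INTER_NEAREST),alpha=1.6)
    for a in (2.468,2.768):
        q=[tuple(((proj(c,K-.005*n+r*(np.cos(a)*up+np.sin(a)*rt))-[x,y]+.5)*f).round().astype(int).tolist()) for r in (.022,.05)]
        cv2.line(im,q[0],q[1],(0,0,255),1)
    out.append(im)
cv2.imwrite("pics/ov1.png",cv2.hconcat(out))
E
```

```text
t: 10.1
ee_pos: [0.5618, 0.0743, 0.056]
tcp_rot: [0.467, 2.578, 0.074]
contact_force: [-0.2, -0.9, -0.7]
finger_gap: 0.0493
t 10.1 q [-0.159  0.927 -0.277  2.346  2.536  0.73  -1.62 ] gap 0.04933303520463174 F [-0.2 -0.9 -0.7] T [ 0.07  0.53 -0.01]
R [[-0.808, 0.313, 0.499], [0.341, 0.939, -0.037], [-0.48, 0.14, -0.866]] h above knob top mm -31.86453543896838 lateral(tool xy) mm [-0.3 -1. ]
t: 11.0
ee_pos: [0.4719, 0.0815, 0.2133]
tcp_rot: [0.465, 2.576, 0.077]
contact_force: [-0.0, 0.4, -0.7]
finger_gap: 0.0499
t 11.0 q [-0.32   0.492 -0.182  2.501  2.288  0.462 -1.508] gap 0.049937132030080336 F [-0.   0.4 -0.7] T [0.02 0.56 0.04]
R [[-0.808, 0.311, 0.501], [0.34, 0.94, -0.035], [-0.482, 0.142, -0.865]] h above knob top mm 149.5062999815017 lateral(tool xy) mm [-0.9  0.1]
[-0.0718 -0.9974  0.    ]
```

View pics/ov1.png

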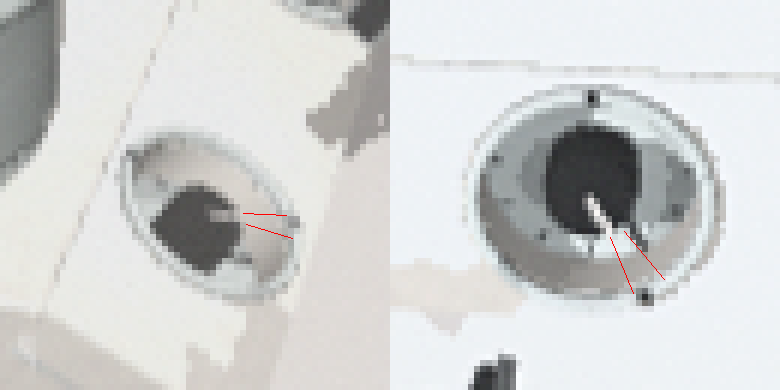

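View pics/top1.png

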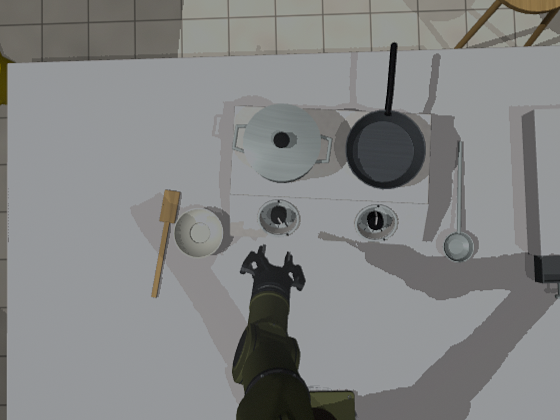

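```bash
python3 - <<'E'
from plan import *
import cv2
up=np.array([0,0,1])-n*n[2]; up/=np.linalg.norm(up); rt=np.cross(up,n)
for c,f in(("top","0"),("top","1"),("side","0"),("side","1")):
    g=cv2.imread(f"pics/{c}{f}.png",0).astype(float); p=P[c]; W=np.linalg.inv(p["world_to_cam"]); O=W[:3,3]
    C=K-n*(.005 if f=="1" else 0); S=[]
    for y in range(195,235):
        for x in range(265,305):
            d=W[:3,:3]@np.array([(x-p["cx"])/p["fx"],(y-p["cy"])/p["fy"],1]); t=((C-O)@n)/(d@n); X=O+t*d-C
            r=np.linalg.norm(X)
            if r<.015: S.append((X@up,X@rt,g[y,x]))
    S=np.array(S); w=np.clip(S[:,2]-np.percentile(S[:,2],55)-12,0,None); m=(w[:,None]*S[:,:2]).sum(0)/w.sum()
    D=S[:,:2]-m; V=np.linalg.eigh((w[:,None]*D).T@D)[1][:,1]; V*=np.sign(V@m)
    print(c,f,"centroid mm",m*1e3,"angle line",np.degrees(np.arctan2(V[1],V[0])),"angle centroid",np.degrees(np.arctan2(m[1],m[0])))
E
```

```text
top 0 centroid mm [ 5.0799 -0.886 ] angle line -0.9518136477516459 angle centroid -9.893967505576745
top 1 centroid mm [-7.9284  1.7772] angle line 149.81767218076598 angle centroid 167.36576675205868
side 0 centroid mm [6.8933 0.2488] angle line 1.1927828379758703 angle centroid 2.06743256200259
side 1 centroid mm [-7.4562  3.6973] angle line 146.8317247515935 angle centroid 153.62501703046195
```

```bash
python3 -c "
import cv2,numpy as np
a=cv2.imread('pics/top0.png',0)[90:200,225:440].astype(int);b=cv2.imread('pics/top1.png',0)[90:200,225:440].astype(int)
print((abs(a-b)>25).sum())
from station import job_done,robot
print(robot.state()['t'],robot.state()['contact_force'].round(1)); print(job_done())"
```

```text
0
11.1 [ 0.6 -0.7 -0.6]
the job is handed in; nothing more can be done
None
```

The left plate, which has the lidded pot on it, is on: its knob now points at the long mark. I gripped the knob, pressed it in, turned it 150° clockwise, let go and moved the arm well clear. I handed the job in at about 11 s.

**Pointer:** After release, the pointer line measures 149.8° in the top picture and 146.8° in the side picture. The target is 150° ± 8.6°. The arm's own rotation during the turn was 149.8°. Angles taken from the pointer's centroid instead read 167° (top) and 154° (side). I set these aside because the same top-view estimate was about 10° off on the knob at off.

**Other checks:** The cookware area in the top picture was the same before and after. The dish, ladle and stirrer looked unmoved, and the arm never went near the right knob. The force on the gripper was about zero when I handed in.

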